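Clamp the battery board and hold the load test on step three

TASK

Run the load test on the circuit board in the test jig: first swing the jig's clamp bar down over the board until it rests fully home in its forked catch, and let go of it. Then turn the big pointer dial on the load box clockwise against its return spring, past the first two clicks to the third (three dots), keep it there for three seconds, and finish while still holding the dial at the third step. Do not turn the dial before the bar is home, and leave the other things on the bench where they are.

Things in the scene. Friction and masses are not known exactly. Their poses are not given: they have to be found in the camera images.
- test_jig: Test jig, fixed: grey box 240 (x) x 150 (y) mm, top 58 mm above the bench, a green circuit board with aluminium plate lying along x in its nest. Origin: centre of its underside; z up. Stands left or right of the load box. On its +y edge a hinge bracket (top at 100 mm), on its -y edge the forked catch (two steel prongs 19 mm apart, top at 96 mm).
- clamp_bar (a joint): Swing clamp bar of the jig: steel bar 16 wide x 10 mm thick, a probe block under it, a black ball knob on its free end, hinged about the jig's x axis. Rad: 0 = level over the board, home in the forked catch (end stop); grows as it swings up, 1.57 upright, 1.9 leaning back (end stop). Starts at 1.05 to 1.75. Stiff hinge (0.18 N m, about 1 N at the ball): it stays where it is left.
- clamp_ball (a point): Centre of the ball knob (26 mm diameter), 165 mm from the pivot: at joint value q it is 165*cos(q) mm towards the jig's -y and 165*sin(q) mm above the pivot. Home it is 88 mm above the bench and 28 mm outside the jig's box, with free space around and below. It can be pinched from above at any bar angle and swivels between the fingers.
- clamp_pivot (a point): Hinge axis of the clamp bar at the bar's middle: 88 mm above the bench, 62 mm from the jig's middle towards its +y. Axes as the jig's; the hinge axis is x.
- clamp_catch (a point): Seat of the forked catch, where the underside of the bar rests when home: 83 mm above the bench, 56 mm from the jig's middle towards its -y (118 mm from the pivot).
- load_box: Step load box, fixed: grey instrument 200 (x) x 190 (y) mm plus cooling fins on its +x side, aluminium panel on top 83 mm above the bench. On the panel the big pointer dial, a flat meter beyond it, and at the -y side a small round trim knob (22 mm across, not for this job), a toggle and two binding posts 18 mm high. Origin: centre of its underside; z up.
- load_dial (a joint): Big black pointer dial on the load box, vertical axis. Rad: 0 = at rest (pointer at the bar mark), grows clockwise seen from above. Clicks at 0.45 (one dot), 0.90 (two dots), 1.35 (three dots, the third step); end stop 1.41. A spring pulls it back with 0.07 N m at rest to 0.15 N m at the third step, the clicks add or take 0.04; let go, it returns to 0 from anywhere.
- dial_grip (a point): On the dial's axis, 114 mm above the bench, a good height for the middle of the finger pads; 35 mm from the box's middle towards its -x, 25 mm towards its +y. x axis: along the grip bar to the pointer, turned 0.675 - q rad (counter-clockwise positive from above) from the box's x axis at joint value q. z up.
- dial_nose (a point): Pointed nose of the dial, at the top of its grip bar. Dial: round skirt 68 mm across, its top 91 mm above the bench, and on it an upright grip bar 14 mm wide, top 119 mm above the bench, from 25 mm behind the axis to the nose 32 mm ahead of it; a white line marks the pointer half.
- screwdriver: bystander: a screwdriver lying on the bench between or near the jig and the box, 200 mm long, 26 mm thick; origin under its middle
- tape_roll: bystander: roll of amber tape lying flat, 60 mm across, 18 mm high; origin at the centre of its underside
- spare_board: bystander: a spare circuit board with aluminium plate lying on the far part of the bench, 190 x 62 x 8 mm; origin at the centre of its underside
- cell_holder: bystander: black tray 84 x 84 mm with four upright blue cells, 75 mm high in all; origin at the centre of its underside
- multimeter: bystander: yellow hand multimeter lying face up, 165 x 80 x 46 mm; origin at the centre of its underside
- side_cutters: bystander: pair of cutters lying flat, 125 mm long, 14 mm high; origin at bench level near its middle
- parts_tray: bystander: small grey open tray with one partition, 120 x 90 x 28 mm; origin at the centre of its underside

How it is judged (in metres and radians):
On the way, in this order (a step that is already met when the one before it is completed fails the run):
1. the clamp bar rests home in its catch, let go (value of joint clamp_bar below 0.04 rad and contact force between the fingers and clamp_bar below 0.2 N and velocity of joint clamp_bar between -0.05 and 0.05 rad/s), for 0.2 s.
2. the dial is held at the third step by the fingers for two seconds (the last second makes it three) (value of joint load_dial above 1.22 rad and contact force between the fingers and load_dial above 1 N and value of joint clamp_bar below 0.04 rad), for 2 s.
At the end, for the whole second after the job is handed in: The program ends holding: the dial reads at least 1.22 rad (third click at 1.35), at rest within 0.1 rad/s, kept there by the fingers, which touch it with more than 1 N, while the clamp bar lies home in its catch (below 0.04 rad) (all of step 2 and velocity of joint load_dial between -0.1 and 0.1 rad/s); the arm keeps its last pose, push and grip.
It fails at once if the dial is turned (beyond 0.3 rad) while the clamp bar is not home (above 0.1 rad) (value of joint load_dial above 0.3 rad and value of joint clamp_bar above 0.1 rad).
It fails at once if a bystander is pushed more than 30 mm from its place (distance of any of screwdriver, tape_roll, spare_board, cell_holder, multimeter, side_cutters, parts_tray from where it was at the start of the episode above 0.03 m).
It also fails if it takes over 58 s, if anything falls off the work surface, if the arm or the gripper's body presses on something with over 40 N, if the wrist force passes 120 N, or if a joint passes its speed limit or range.

ROBOT

A 6-joint arm with a two-finger parallel gripper is mounted at the origin on the work surface. World frame = base frame: x ahead of the robot, y to its left, z up, the work surface at z = 0. Lengths are in m, angles in degrees, forces in N, time in s.
With the tool pointing down it reaches from about 0.35 to 0.95 m from the base axis. Payload 17.4 kg.
Tool frame: the origin (TCP) lies midway between the tips of the shut fingers; the grasp point (between the pads) lies 19 mm behind it; z points along the fingers, y is the line along which they close (so a half turn about z gives the same grasp; the last joint's range is limited). The gripper opens to 93 mm and grips with 3 to 60 N. Pads are 15 mm wide; open, the fingers measure 128 mm over their backs; the gripper's body (75 mm by 188 mm) begins 65 mm behind the grasp point.
Start: joints at [74.381, 6.646, 82.598, -0, 90.757, -2.166], TCP at [0.157, 0.656, 0.219] pointing down, gripper open.
Joint ranges: [-162.19, 162.19], [-47.58, 125.68], [4.15, 143.07], [-65.23, 245.23], [0.69, 171.88], [-170.13, 170.13]. Speed limits (degrees/s): [108.29, 108.29, 127.2, 180, 180, 180].

INTERFACE

Orientations are given as a 3x3 rotation matrix whose columns are the frame's x, y, z axes.
In Python, from workcell import manip, cams gives the robot as it stands.
- The arm moves only by the tool drive_tool, never from a script. Its argument "commands" is a list of rows, each a list of 4 numbers: the shift along the world's x, y, z scaled (see below), then the turn about the world's z scaled (see below). In form: [[tx, ty, tz, turn], ...]. A call has 1 to 10 rows; each row shifts and turns the commanded pose from where the row before left it; what a row does not reach is not made up. The controller multiplies each number of a shift by 20 mm and each number of a turn by 4 degrees. A row lasts 1/8 s, in which the tool goes at most 62.5 mm and 10.7 degrees, less where a joint would pass 70% of its speed; a pose out of reach is approached as far as the arm can. A call with a number of a shift or a turn outside -1 to 1 is refused whole. A call with a gripper value outside its range is refused whole. "jaw" is the closure, from -1 (fully open) to 1 (shut), set as the call begins (left out, the last holds). The fingers move at their own pace and stop on an object; "force" is the grip in N (left out, the last holds). Time passes only in rows, so rows that do not move let the fingers close. It gives the time, the measured TCP pose, the force, the opening and the grip force at its end, in the units of the state.
- manip.read_state(): the state, without advancing time (a new reading comes with each control period).
- cams.get_image(name): name is "scene" or "top"; returns the picture (400x640x3 uint8, red, green, blue); there is no depth.
- cams.camera_model(name): a dict with "K" (3x3 intrinsics, pixels), "position" and "rotation" of the camera in the world. Camera axes: x right, y down, z forward; pixel columns grow to the right and rows downward; lengths in m; the calibration is good to about 2 mm. A picture is of the moment at which its call begins. camera_model takes no time and is no camera call.
- manip.hand_in(): hands the job in; it is judged then, once.
The state is a dict: "clock": time; "joint_pos": joint angles; "joint_vel": joint speeds; "effort": joint torques, N m; "tool_pos": TCP position; "tool_rot": TCP orientation; "force": force on the tool from outside, world axes, zero at the start; "ft_torque": the same for the moment, N m; "finger_gap": opening from 0.0 (shut) to 1.0 (fully open); "grasp_force": force on a finger pad.
Only numpy, scipy, OpenCV 4.12 (cv2) and the standard library are available. Lean on these libraries where they do the work, as an engineer would, in place of code of your own. Each camera call takes 0.05 s, during which the arm holds its last target. There are 200 camera calls.

## Working session

There is one attempt and no reset: what is moved stays moved. The work goes in short steps, Python scripts to look and compute and a tool call to move; the robot and the scene stay as the last step left them, time stands still between calls to the robot, and variables do not carry over. Pictures are saved under pics/ and viewed, at most 10 in all, crops included, and the job is handed in when it is done.

Besides the shell and the picture viewer there is one more tool, called after "Request:" as name([rows], argument=value, ...), one row to a line, values as JSON. drive_tool: Moves the arm, as the interface text tells. Shifts and turns lie within -1 to 1; 1 stands for 20 mm of shift or 4 degrees of turn. Its arguments: {"type":"object","properties":{"commands":{"type":"array","items":{"type":"array","items":{"type":"number"}}},"jaw":{"type":"number"},"force":{"type":"number"}},"required":["commands"]}

```bash
mkdir -p pics
python3 - <<'E'
from workcell import manip,cams
import cv2
for n in("scene","top"):
    cv2.imwrite(f"pics/{n}0.png",cams.get_image(n)[:,:,::-1]); m=cams.camera_model(n); print(n,m)
s=manip.read_state();print(s["clock"],s["tool_pos"],s["tool_rot"],s["finger_gap"])
E
```

```text
scene {'K': array([[478.40584741,   0.        , 320.06687451],
       [  0.        , 478.40584741, 198.13662869],
       [  0.        ,   0.        ,   1.        ]]), 'position': array([ 1.4057041 , -0.67404408,  1.42937814]), 'rotation': array([[ 0.61342025,  0.62129736, -0.4875502 ],
       [ 0.7897387 , -0.47839937,  0.38398805],
       [ 0.00532706, -0.62058331, -0.78412243]])}
top {'K': array([[498.6407718 ,   0.        , 317.82888179],
       [  0.        , 498.6407718 , 199.84363823],
       [  0.        ,   0.        ,   1.        ]]), 'position': array([ 0.26769285, -0.02618358,  1.59552324]), 'rotation': array([[ 1.49134605e-02, -9.81569591e-01,  1.90522247e-01],
       [-9.99884483e-01, -1.51993246e-02, -3.91405003e-05],
       [ 2.93422860e-03, -1.90499655e-01, -9.81682877e-01]])}
0.1 [0.15699515 0.6563098  0.21801583] [[-9.72557424e-01  2.32662816e-01 -2.66876062e-04]
 [ 2.32662966e-01  9.72556968e-01 -9.42581711e-04]
 [ 4.02484579e-05 -9.78807017e-04 -9.99999520e-01]] 1.0025898077092106
```

View pics/scene0.png

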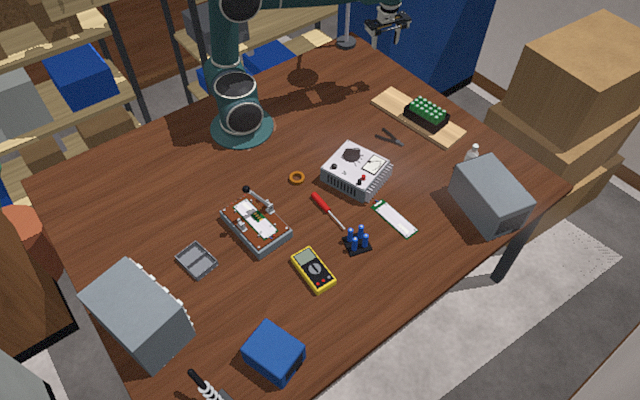

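View pics/top0.png

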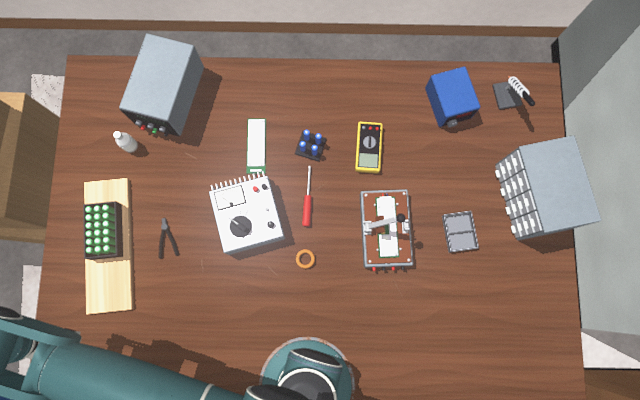

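The top view has world +x pointing up and +y pointing left. The jig is on the right at about (387,229), with the ball near (401,217). The load box is on the left with its dial near (240,226) and its fins towards +x. I'll enlarge both.

Run:
```python
import cv2,numpy as np
t=cv2.imread("pics/top0.png");s=cv2.imread("pics/scene0.png")
r=lambda im,x,y,w,h,k:cv2.resize(im[y:y+h,x:x+w],None,fx=k,fy=k,interpolation=cv2.INTER_CUBIC)
cv2.imwrite("pics/c1.png",np.hstack([r(t,350,180,80,100,5),r(t,205,165,80,100,5)]))
cv2.imwrite("pics/c2.png",np.hstack([r(s,215,175,80,100,5),r(s,315,130,80,100,5)]))
```

```text
(no output)
```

View pics/c1.png

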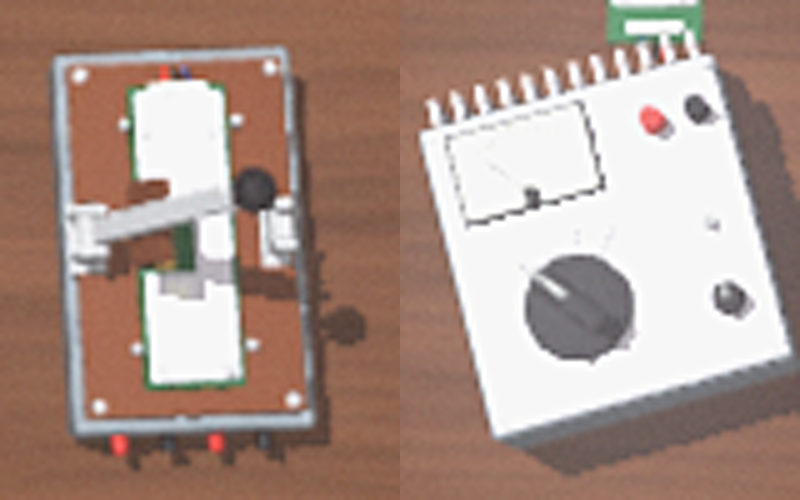

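View pics/c2.png

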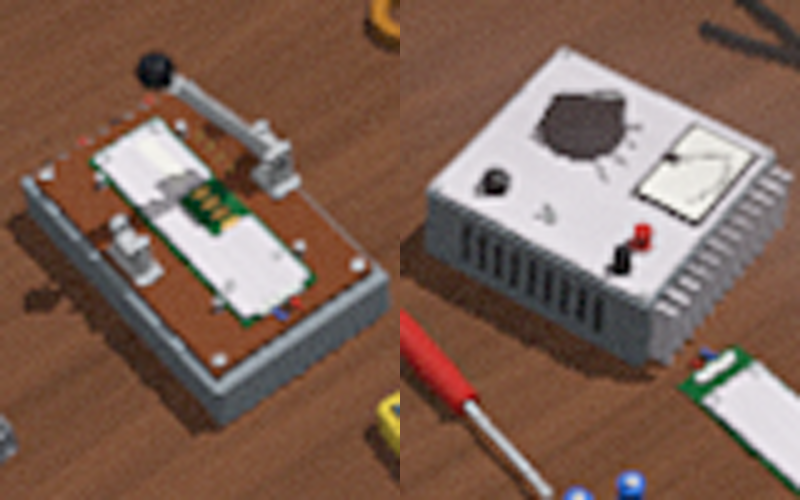

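The crops show the jig top corners, the ball at top crop (255,188) and scene crop (155,70), and the dial centre at top crop (580,306), with its white line pointing up and to the left. Next I'll compute positions.

```bash
cat > h.py <<'E'
from workcell import manip,cams
import numpy as np
M={n:cams.camera_model(n) for n in("scene","top")}
def ray(n,u,v):
    m=M[n];d=m["rotation"]@np.linalg.solve(m["K"],[u,v,1]);return m["position"],d/np.linalg.norm(d)
def onz(n,u,v,z):
    p,d=ray(n,u,v);return p+d*(z-p[2])/d[2]
def tri(a,b):
    A=[];B=[]
    for n,u,v in(a,b):
        p,d=ray(n,u,v);P=np.eye(3)-np.outer(d,d);A.append(P);B.append(P@p)
    x=np.linalg.lstsq(np.vstack(A),np.hstack(B),rcond=None)[0]
    print("res",[np.linalg.norm(P@x-q).round(4) for P,q in zip(A,B)]);return x
E
python3 - <<'E'
from h import *
np.set_printoptions(precision=4,suppress=True)
def rect(name,n,pts,off,z,back):
    C=np.array([onz(n,off[0]+x/5,off[1]+y/5,z) for x,y in pts]);print(name,C[:,:2].tolist(),"c",C.mean(0))
    for i in range(4):
        e=C[(i+1)%4]-C[i];print("  side",np.linalg.norm(e).round(4),np.degrees(np.arctan2(e[1],e[0])).round(2))
o=-.5+.1
rect("jig","top",[(53,58),(288,48),(312,425),(73,433)],(350+o,180+o),.058,0)
rect("box","top",[(20,132),(315,62),(395,352),(95,437)],(205+o,165+o),.083,0)
print("ball",tri(("top",350+255/5+o,180+188/5+o),("scene",215+155/5+o,175+70/5+o)))
print("dial top",onz("top",205+180/5+o,165+306/5+o,.091),"scene",onz("scene",315+(580-400)/5+o,130+125/5+o,.091))
a=onz("top",205+170/5+o,165+295/5+o,.119);b=onz("top",205+130/5+o,165+268/5+o,.119);e=b-a;print("pointer",a,b,np.degrees(np.arctan2(e[1],e[0])))
for nm,p in dict(hinge=(88,240),catch=(280,230)).items(): print(nm,onz("top",350+p[0]/5+o,180+p[1]/5+o,.098))
E
```

```text
jig [[0.5959122012803308, -0.15938482490825334], [0.6046688450483295, -0.30773265804937167], [0.36837325956892863, -0.31790316988922257], [0.361290658391647, -0.17133779865621698]] c [ 0.4826 -0.2391  0.058 ]
  side 0.1486 -86.62
  side 0.2365 -177.54
  side 0.1467 92.77
  side 0.2349 2.92
box [[0.5839092380393107, 0.31258182499029985], [0.6313311926037227, 0.13136592840581326], [0.45049602477731143, 0.07643129682079007], [0.39603224907479406, 0.25653179978394136]] c [0.5154 0.1942 0.083 ]
  side 0.1873 -75.34
  side 0.189 -163.1
  side 0.1882 106.83
  side 0.1961 16.61
res [np.float64(0.0004), np.float64(0.0004)]
ball [ 0.4861 -0.2557  0.2359]
dial top [0.4756 0.2074 0.091 ] scene [0.4765 0.2054 0.091 ]
pointer [0.4783 0.2093 0.119 ] [0.4942 0.234  0.119 ] 57.13484813606079
hinge [ 0.4751 -0.177   0.098 ]
catch [ 0.4829 -0.2934  0.098 ]
```

Request:
drive_tool([
  [1,-1,0.4,-1],
  [1,-1,0.4,-1],
  [1,-1,0.4,-1],
  [1,-1,0.4,-1],
  [1,-1,0.4,-1],
  [1,-1,0.4,-1],
  [1,-1,0.4,-1],
  [1,-1,0.4,-1],
  [1,-1,0.4,-1],
  [1,-1,0.4,-1],
], jaw=-1, force=20)

```text
clock: 1.35
tool_pos: [0.358, 0.4547, 0.2993]
tool_rot: [[-0.592, 0.806, 0.0], [0.806, 0.592, 0.0], [-0.0, 0.0, -1.0]]
force: [-0.5, 0.4, 0.0]
finger_gap: 1.0
grasp_force: 0.0
```

Request:
drive_tool([
  [0.6,-1,0,-0.8],
  [0.6,-1,0,-0.8],
  [0.6,-1,0,-0.8],
  [0.6,-1,0,-0.8],
  [0.6,-1,0,-0.8],
  [0.6,-1,0,-0.8],
  [0.6,-1,0,-0.8],
  [0.6,-1,0,-0.8],
  [0.6,-1,0,-0.8],
  [0.6,-1,0,-0.8],
])

```text
clock: 2.6
tool_pos: [0.4773, 0.2548, 0.299]
tool_rot: [[-0.075, 0.997, 0.0], [0.997, 0.075, -0.0], [-0.0, 0.0, -1.0]]
force: [0.4, -0.4, 0.2]
finger_gap: 1.0
grasp_force: 0.0
```

Request:
drive_tool([
  [0,-1,0,0],
  [0,-1,0,0],
  [0,-1,0,0],
  [0,-1,0,0],
  [0,-1,0,0],
  [0,-1,0,0],
  [0,-1,0,0],
  [0,-1,0,0],
  [0,-1,0,0],
  [0,-1,0,0],
])

```text
clock: 3.85
tool_pos: [0.4767, 0.0553, 0.2987]
tool_rot: [[-0.08, 0.997, 0.0], [0.997, 0.08, -0.0], [-0.0, 0.0, -1.0]]
force: [-0.3, 0.4, 0.9]
finger_gap: 1.002
grasp_force: 0.0
```

Request:
drive_tool([
  [0,-1,0,-0.4],
  [0,-1,0,0],
  [0,-1,0,0],
  [0,-1,0,0],
  [0,-1,0,0],
  [0,-1,0,0],
  [0,-1,0,0],
  [0,-1,0,0],
  [0,-1,0,0],
  [0,0,0,0],
])

```text
clock: 5.1
tool_pos: [0.4766, -0.1247, 0.2986]
tool_rot: [[-0.05, 0.999, -0.0], [0.999, 0.05, 0.0], [0.0, -0.0, -1.0]]
force: [0.2, -0.5, 0.0]
finger_gap: 0.998
grasp_force: 0.0
```

Request:
drive_tool([
  [0.4,-1,0,0],
  [0,-1,0,0],
  [0,-1,0,0],
  [0,-1,0,0],
  [0,-1,0,0],
  [0,-1,0,0],
  [0,-0.55,0,0],
  [0,0,-1,0],
  [0,0,-1,0],
  [0,0,0,0],
])

```text
clock: 6.35
tool_pos: [0.4845, -0.2537, 0.2561]
tool_rot: [[-0.052, 0.999, -0.003], [0.999, 0.052, 0.002], [0.002, -0.003, -1.0]]
force: [-0.4, -0.4, 0.0]
finger_gap: 1.0
grasp_force: 0.0
```

Request:
drive_tool([
  [0,0,-0.8,0],
  [0,0,-0.7,0],
  [0,0,-0.6,0],
  [0,0,0,0],
])

```text
clock: 6.85
tool_pos: [0.4848, -0.2543, 0.2155]
tool_rot: [[-0.051, 0.999, -0.001], [0.999, 0.051, 0.001], [0.001, -0.001, -1.0]]
force: [-0.2, -0.6, -0.4]
finger_gap: 1.002
grasp_force: 0.0
```

Run:
```python
from h import *
import cv2
a=cams.get_image("top")[:,:,::-1];b=cams.get_image("scene")[:,:,::-1]
r=lambda im,x,y,w,h,k:cv2.resize(im[y:y+h,x:x+w],None,fx=k,fy=k,interpolation=cv2.INTER_CUBIC)
cv2.imwrite("pics/c3.png",np.hstack([r(a,350,160,80,100,5),r(b,210,155,80,100,5)]))
```

```text
(no output)
```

View pics/c3.png

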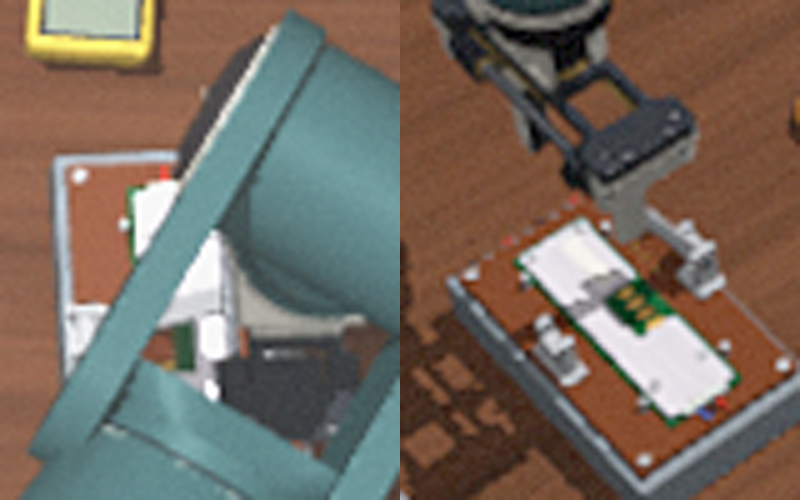

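The arm hides the ball, but the near finger covers the spot where it was and the bar runs out from behind it towards the hinge. That fits the ball lying between the pads, so I'll close.

Request:
drive_tool([
  [0,0,0,0],
  [0,0,0,0],
  [0,0,0,0],
  [0,0,0,0],
  [0,0,0,0],
  [0,0,0,0],
  [0,0,0,0],
  [0,0,0,0],
], jaw=1, force=15)

```text
clock: 7.95
tool_pos: [0.4847, -0.2546, 0.2166]
tool_rot: [[-0.051, 0.999, -0.001], [0.999, 0.051, -0.0], [0.0, -0.001, -1.0]]
force: [-3.9, -0.7, 0.6]
finger_gap: 0.265
grasp_force: 15.0
```

```bash
python3 -c "
import numpy as np
q=np.linspace(1.085,0,21);p=165*np.c_[.05*np.cos(q),-np.cos(q),np.sin(q)]/20
print(np.diff(p,axis=0).round(2).tolist())"
```

```text
[[0.02, -0.39, -0.22], [0.02, -0.38, -0.24], [0.02, -0.36, -0.26], [0.02, -0.35, -0.28], [0.02, -0.33, -0.3], [0.02, -0.32, -0.32], [0.01, -0.3, -0.33], [0.01, -0.28, -0.35], [0.01, -0.26, -0.36], [0.01, -0.24, -0.38], [0.01, -0.22, -0.39], [0.01, -0.2, -0.4], [0.01, -0.18, -0.41], [0.01, -0.15, -0.42], [0.01, -0.13, -0.43], [0.01, -0.11, -0.43], [0.0, -0.08, -0.44], [0.0, -0.06, -0.44], [0.0, -0.04, -0.45], [0.0, -0.01, -0.45]]
```

Request:
drive_tool([
  [0.02,-0.39,-0.22,0],
  [0.02,-0.38,-0.24,0],
  [0.02,-0.36,-0.26,0],
  [0.02,-0.35,-0.28,0],
  [0.02,-0.33,-0.3,0],
  [0.02,-0.32,-0.32,0],
  [0.01,-0.3,-0.33,0],
  [0.01,-0.28,-0.35,0],
  [0.01,-0.26,-0.36,0],
  [0.01,-0.24,-0.38,0],
])

```text
clock: 9.2
tool_pos: [0.4883, -0.3192, 0.1555]
tool_rot: [[-0.051, 0.999, 0.0], [0.999, 0.051, -0.0], [-0.0, 0.0, -1.0]]
force: [-3.3, -2.3, 2.2]
finger_gap: 0.269
grasp_force: 15.0
```

Forces are low and the ball is still held, so I'll continue the arc down.

Request:
drive_tool([
  [0.01,-0.22,-0.39,0],
  [0.01,-0.2,-0.4,0],
  [0.01,-0.18,-0.41,0],
  [0.01,-0.15,-0.42,0],
  [0.01,-0.13,-0.43,0],
  [0.01,-0.11,-0.43,0],
  [0,-0.08,-0.44,0],
  [0,-0.06,-0.44,0],
  [0,-0.04,-0.45,0],
  [0,-0.01,-0.4,0],
])

```text
clock: 10.45
tool_pos: [0.4895, -0.3423, 0.071]
tool_rot: [[-0.051, 0.999, 0.0], [0.999, 0.051, 0.0], [0.0, 0.0, -1.0]]
force: [-0.2, -0.6, 0.3]
finger_gap: 0.268
grasp_force: 15.0
```

Request:
drive_tool([
  [0,0,-0.1,0],
  [0,0,-0.1,0],
  [0,0,0,0],
])

```text
clock: 10.82
tool_pos: [0.4896, -0.3424, 0.0687]
tool_rot: [[-0.051, 0.999, 0.0], [0.999, 0.051, -0.0], [-0.0, 0.0, -1.0]]
force: [-3.4, 0.6, 8.5]
finger_gap: 0.268
grasp_force: 15.0
```

Request:
drive_tool([
  [0,0,-0.1,0],
  [0,0,-0.05,0],
  [0,0,0,0],
  [0,0,0,0],
])

```text
clock: 11.32
tool_pos: [0.4898, -0.3428, 0.0669]
tool_rot: [[-0.051, 0.999, 0.001], [0.999, 0.051, -0.002], [-0.002, 0.001, -1.0]]
force: [-8.1, 2.1, 18.7]
finger_gap: 0.272
grasp_force: 15.0
```

The upward force has reached 18.7 N, far above the 1 N or so the hinge needs, so the bar is at its end stop. I'll open, rise and check.

Request:
drive_tool([
  [0,0,0,0],
  [0,0,0,0],
  [0,0,0,0],
  [0,0,0,0],
  [0,0,0,0],
  [0,0,0,0],
], jaw=-1)

```text
clock: 12.08
tool_pos: [0.4895, -0.3423, 0.0646]
tool_rot: [[-0.051, 0.999, 0.0], [0.999, 0.051, 0.0], [0.0, 0.0, -1.0]]
force: [-0.5, 0.2, 0.4]
finger_gap: 0.866
grasp_force: 0.0
```

Request:
drive_tool([
  [0,0,0.5,0],
  [0,0,1,0],
  [0,0,1,0],
  [0,0,1,0],
  [0,0,1,0],
  [0,0,1,0],
  [0,1,0.5,0],
  [0,1,0,0],
  [0,1,0,0],
  [0,1,0,0],
])

```text
clock: 13.32
tool_pos: [0.4892, -0.2605, 0.184]
tool_rot: [[-0.052, 0.999, -0.001], [0.999, 0.052, 0.0], [0.001, -0.001, -1.0]]
force: [0.8, 0.0, -0.5]
finger_gap: 0.999
grasp_force: 0.0
```

Request:
drive_tool([
  [0,1,0,-1],
  [0,1,0,-1],
  [0,1,0,-1],
  [0,1,0,-1],
  [0,1,0,-1],
  [0,1,0,-1],
  [0,1,0,-1],
  [0,1,0,-1],
  [0,1,0,-1],
  [0,1,0,-0.5],
])

```text
clock: 14.58
tool_pos: [0.4889, -0.0608, 0.1842]
tool_rot: [[0.575, 0.818, -0.0], [0.818, -0.575, 0.0], [-0.0, -0.0, -1.0]]
force: [0.2, -0.4, -0.5]
finger_gap: 1.003
grasp_force: 0.0
```

Run:
```python
from h import *
import cv2
a=cams.get_image("top")[:,:,::-1];b=cams.get_image("scene")[:,:,::-1]
r=lambda im,x,y,w,h,k:cv2.resize(im[y:y+h,x:x+w],None,fx=k,fy=k,interpolation=cv2.INTER_CUBIC)
cv2.imwrite("pics/c4.png",np.hstack([r(a,350,180,80,100,5),r(b,210,175,80,100,5)]))
```

```text
(no output)
```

View pics/c4.png

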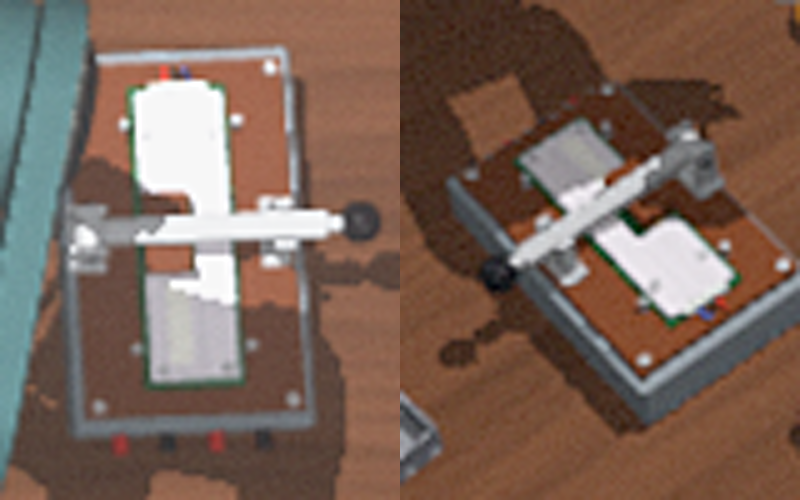

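The bar now lies in the catch, with the ball at top crop (360,221) and scene crop (98,272). I'll check its height.

Run:
```python
from h import *
print(tri(("top",350+360/5-.4,180+221/5-.4),("scene",210+98/5-.4,175+272/5-.4)))
```

```text
res [np.float64(0.0003), np.float64(0.0003)]
[ 0.49027972 -0.34403469  0.08976268]
```

Request:
drive_tool([
  [-0.1,1,0,0],
  [-0.1,1,0,0],
  [-0.1,1,0,0],
  [-0.1,1,0,0],
  [-0.1,1,0,0],
  [-0.1,1,0,0],
  [-0.06,1,0,0],
  [0,1,0,0],
  [0,1,0,0],
  [0,1,0,0],
], jaw=0.1, force=30)

```text
clock: 15.92
tool_pos: [0.476, 0.1381, 0.1843]
tool_rot: [[0.574, 0.819, -0.0], [0.819, -0.574, -0.0], [-0.0, -0.0, -1.0]]
force: [-1.0, -0.1, 0.5]
finger_gap: 0.45
grasp_force: 0.0
```

Request:
drive_tool([
  [0,1,0,0],
  [0,1,0,0],
  [0,1,0,0],
  [0,0.4,0,0],
  [0,0,-1,0],
  [0,0,-0.6,0],
  [0,0,0,0],
  [0,0,0,0],
])

```text
clock: 16.92
tool_pos: [0.4764, 0.2054, 0.1529]
tool_rot: [[0.575, 0.818, 0.0], [0.818, -0.575, 0.0], [0.0, 0.0, -1.0]]
force: [0.4, 0.1, 0.1]
finger_gap: 0.449
grasp_force: 0.0
```

Run:
```python
from h import *
import cv2
a=cams.get_image("top")[:,:,::-1];b=cams.get_image("scene")[:,:,::-1]
r=lambda im,x,y,w,h,k:cv2.resize(im[y:y+h,x:x+w],None,fx=k,fy=k,interpolation=cv2.INTER_CUBIC)
cv2.imwrite("pics/c5.png",np.hstack([r(a,205,165,80,100,5),r(b,315,110,80,100,5)]))
```

```text
(no output)
```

View pics/c5.png

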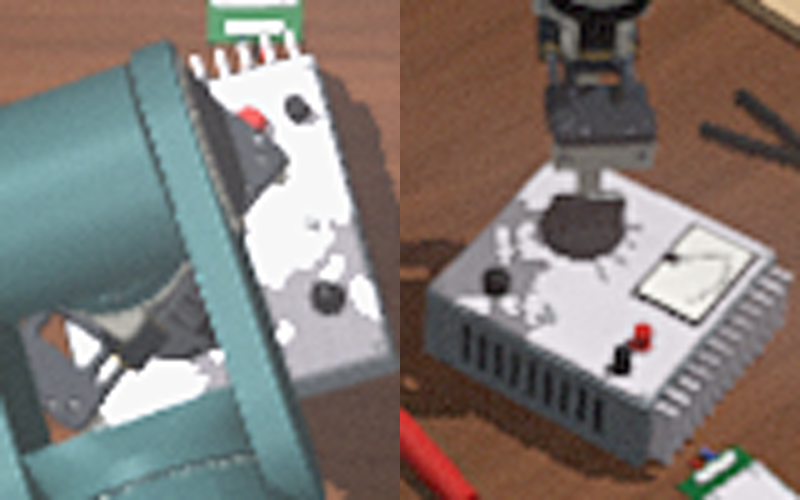

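The gripper is centred over the dial, with the scene view showing the finger pair just above it at about crop (590,180). I'll descend and grip.

Request:
drive_tool([
  [0,0.1,-0.8,0],
  [0,0,-0.7,0],
  [0,0,-0.7,0],
  [0,0,-0.6,0],
  [0,0,0,0],
])

```text
clock: 17.65
tool_pos: [0.4758, 0.2075, 0.0954]
tool_rot: [[0.574, 0.819, -0.002], [0.819, -0.574, -0.001], [-0.001, -0.001, -1.0]]
force: [-0.8, -0.3, 1.0]
finger_gap: 0.45
grasp_force: 0.0
```

Request:
drive_tool([
  [0,0,0,0],
  [0,0,0,0],
  [0,0,0,0],
  [0,0,0,0],
  [0,0,0,0],
  [0,0,0,0],
], jaw=1, force=40)

```text
clock: 18.4
tool_pos: [0.4744, 0.2092, 0.0971]
tool_rot: [[0.574, 0.819, -0.004], [0.819, -0.574, 0.003], [0.0, -0.005, -1.0]]
force: [-20.8, 12.1, 10.6]
finger_gap: 0.15
grasp_force: 40.0
```

The gap of 14 mm matches the grip bar. A side force shows an offset of about 2 mm along the closing line, so I'll re-centre and start turning clockwise.

Request:
drive_tool([
  [-0.1,0.07,0,0],
  [0,0,0,0],
  [0,0,0,-0.6],
  [0,0,0,-0.6],
  [0,0,0,-0.6],
  [0,0,0,-0.6],
  [0,0,0,-0.6],
  [0,0,0,0],
])

```text
clock: 19.4
tool_pos: [0.474, 0.2096, 0.0971]
tool_rot: [[0.732, 0.681, -0.001], [0.681, -0.732, 0.001], [0.0, -0.001, -1.0]]
force: [-7.4, 4.1, 6.6]
finger_gap: 0.149
grasp_force: 40.0
```

Request:
drive_tool([
  [-0.05,0.03,0,-0.8],
  [0,0,0,-0.8],
  [0,0,0,-0.8],
  [0,0,0,-0.8],
  [0,0,0,-0.8],
  [0,0,0,-0.8],
  [0,0,0,-0.8],
  [0,0,0,-0.8],
  [0,0,0,-0.8],
  [0,0,0,-0.8],
])

```text
clock: 20.65
tool_pos: [0.4735, 0.2102, 0.0971]
tool_rot: [[0.982, 0.188, 0.001], [0.188, -0.982, 0.001], [0.001, -0.001, -1.0]]
force: [-2.1, 5.7, 3.5]
finger_gap: 0.149
grasp_force: 40.0
```

Request:
drive_tool([
  [0,0,0,-0.8],
  [0,0,0,-0.8],
  [0,0,0,-0.8],
  [0,0,0,-0.8],
  [0,0,0,-0.8],
  [0,0,0,-0.8],
  [0,0,0,-0.8],
  [0,0,0,-0.8],
  [0,0,0,-0.8],
  [0,0,0,-0.8],
])

```text
clock: 21.9
tool_pos: [0.4735, 0.2108, 0.0971]
tool_rot: [[0.933, -0.361, 0.001], [-0.361, -0.933, 0.003], [-0.0, -0.003, -1.0]]
force: [-0.3, 12.5, 2.0]
finger_gap: 0.149
grasp_force: 40.0
```

Run:
```python
from h import *
s=manip.read_state();print(s["ft_torque"],s["joint_pos"],s["clock"],np.degrees(np.arctan2(s["tool_rot"][1][1],s["tool_rot"][0][1])))
```

```text
[2.00301839 0.2375717  0.23028565] [ 2.11053867e+01 -9.84492319e+00  1.10150315e+02  1.29859512e-01
  7.95874503e+01  1.32221295e+02] 21.9 -111.13926831650478
```

The tool has turned about 76 degrees without slipping. I'll nudge it slightly further, ease the side force and hold for three seconds.

Request:
drive_tool([
  [0,0.08,0,-0.2],
  [0,0,0,0],
  [0,0,0,0],
  [0,0,0,0],
  [0,0,0,0],
  [0,0,0,0],
  [0,0,0,0],
  [0,0,0,0],
  [0,0,0,0],
  [0,0,0,0],
])

```text
clock: 23.15
tool_pos: [0.4735, 0.211, 0.0971]
tool_rot: [[0.928, -0.372, 0.001], [-0.372, -0.928, -0.0], [0.001, 0.0, -1.0]]
force: [-1.6, -0.4, 6.3]
finger_gap: 0.148
grasp_force: 40.0
```

Request:
drive_tool([
  [0,0,0,0],
  [0,0,0,0],
  [0,0,0,0],
  [0,0,0,0],
  [0,0,0,0],
  [0,0,0,0],
  [0,0,0,0],
  [0,0,0,0],
  [0,0,0,0],
  [0,0,0,0],
])

```text
clock: 24.4
tool_pos: [0.4735, 0.211, 0.0971]
tool_rot: [[0.928, -0.372, 0.001], [-0.372, -0.928, -0.0], [0.001, 0.0, -1.0]]
force: [-1.9, -0.7, 5.0]
finger_gap: 0.15
grasp_force: 40.0
```

Request:
drive_tool([
  [0,0,0,0],
  [0,0,0,0],
  [0,0,0,0],
  [0,0,0,0],
  [0,0,0,0],
  [0,0,0,0],
  [0,0,0,0],
  [0,0,0,0],
])

```text
clock: 25.4
tool_pos: [0.4735, 0.211, 0.0971]
tool_rot: [[0.928, -0.372, 0.001], [-0.372, -0.928, -0.0], [0.001, 0.0, -1.0]]
force: [-1.9, -0.7, 5.8]
finger_gap: 0.149
grasp_force: 40.0
```

Run:
```python
from h import *
import cv2
a=cams.get_image("top")[:,:,::-1];b=cams.get_image("scene")[:,:,::-1]
r=lambda im,x,y,w,h,k:cv2.resize(im[y:y+h,x:x+w],None,fx=k,fy=k,interpolation=cv2.INTER_CUBIC)
cv2.imwrite("pics/c6.png",np.hstack([r(b,210,175,80,100,5),r(b,315,110,80,100,5)]))
```

```text
(no output)
```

View pics/c6.png

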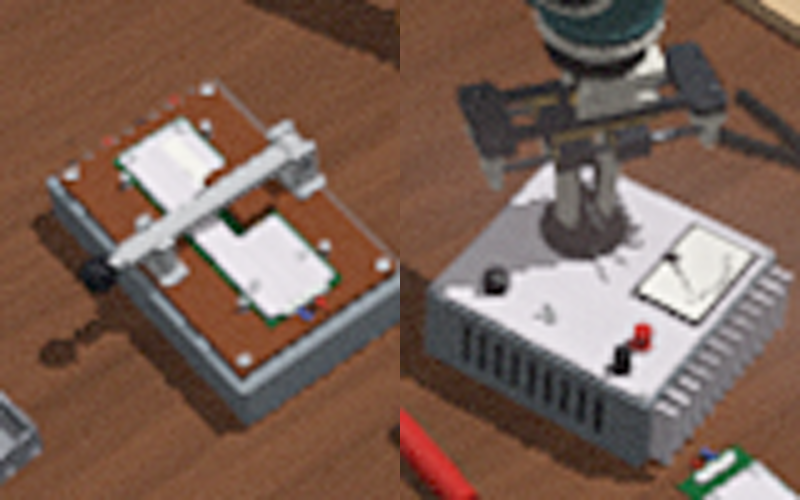

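The bar is home in its catch, the fingers hold the dial at the third step, and the meter needle has moved. I'll hand in now.

```bash
python3 -c "
from workcell import manip
print(manip.hand_in())"
```

```text
the job is handed in; nothing more can be done
None
```

I swung the clamp bar home and released it, turned the dial about 77° clockwise (third click is at 77.3°), held it for over 3 s and handed in at about 25 s still holding it; the hand-in returned no verdict.

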